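# Put the cleaned objectives away in turret order

### The arm

A 7-joint arm with a two-finger parallel gripper is mounted at the origin on a cart in front of the work surface, level with it; the furniture and walls round the work are solid. World frame = base frame: x ahead of the robot, y to its left, z up, the work surface at z = 0. Lengths are in m, angles in rad, forces in N, time in s.
With the tool pointing down it reaches from about 0.425 to 0.875 m from the base axis. Payload 8.4 kg.
Tool frame: the origin (TCP) lies midway between the tips of the shut fingers; the grasp point (between the pads) lies 19 mm behind it (r.hold_point_z is the distance from the TCP to the grasp point, in m); z points along the fingers, y is the line along which they close (so a half turn about z gives the same grasp; the last joint's range is limited). The gripper opens to 87 mm and grips with 3 to 60 N. Pads are 19 mm wide; open, the fingers measure 117 mm over their backs; the gripper's body (75 mm by 190 mm) begins 51 mm behind the grasp point.
Start: joints at [-1.271, 0.333, 0.04, 1.465, -0.013, 1.343, -0.059], TCP at [0.252, 0.599, 0.223] pointing down, gripper open.
Joint ranges: [-2.58, 2.58], [-0.38, 2.09], [-1.3, 1.39], [0.25, 2.4], [-1.5, 4.64], [0.08, 2.09], [-2.65, 2.65]. Speed limits (rad/s): [2.22, 2.22, 2.79, 2.79, 3.14, 3.14, 3.14].

### API

Orientations are given as a rotation vector (axis times angle).
In Python, from cell import r gives the robot as it stands. Calls block until the motion is done:
- r.goto(position, orientation): joint-space move of the TCP to a pose.
- r.move_l(position, orientation=None, vel=0.15): straight line of the TCP; orientation=None keeps the orientation; vel is the mean speed in m/s.
- r.movej(angles): joint-space move.
- r.command_gripper(opening): finger opening in m; the grip force is fixed at half the most; returns when the fingers have stopped.
- r.hold(seconds).
- r.inverse_kinematics(position, orientation): joint angles nearest the present ones, or None.
- r.get_state(): the state.
- r.grab_frame(name): name is "scene" or "top"; returns the picture (480x640x3 uint8, red, green, blue); there is no depth.
- r.camera_info(name): a dict with "intrinsics" (3x3 intrinsics, pixels), "cam_to_world" (4x4, takes a point from camera to world coordinates). Camera axes: x right, y down, z forward; pixel columns grow to the right and rows downward; lengths in m; the calibration is good to about 2 mm. A picture is of the moment at which its call begins. camera_info takes no time and is no camera call.
A pose or a line that the arm cannot do raises r.PlanningError and nothing moves.
- r.sign_off(): hands the job in; it is judged then, once.
The state is a dict: "clock": time; "joint_pos": joint angles; "qd": joint speeds; "effort": joint torques, N m; "ee_pos": TCP position; "ee_rot": TCP orientation; "contact_force": force on the tool from outside, world axes, zero at the start; "moment": the same for the moment, N m; "gripper_width": finger opening in m; "finger_force": force on a finger pad.
Only numpy, scipy, OpenCV 4.12 (cv2) and the standard library are available. Lean on these libraries where they do the work, as an engineer would, in place of code of your own. Each camera call takes 0.05 s, during which the arm holds its last target. There are 200 camera calls.

### The job

The four cleaned microscope objectives stand in the tray's rubber cups in turret order, the first at the left end of the row as the robot sees it. Move them into the storage block in that same order, with the first in the well next to the brass locating pin and the others following away from it, so that each can go back on its own turret port. Set each one down gently, upright and fully home in its well, and never drop one or tip one over.

Things in the scene. Friction and masses are not known exactly. Their poses are not given: they have to be found in the camera images.
- objective_a: Shortest of four bare-metal microscope objectives, 44 mm tall, 0.11 kg, round about its z (yaw means nothing). Origin: centre of its foot, z up. Upward: bevelled threaded stem 20 mm wide to z = 12 mm; straight barrel 32 mm wide to 40 (grip about 32 above the foot, to clear cup and block); a flat front 29 mm across. Stands foot down in cup_a at the start.
- objective_b: Second shortest of four bare-metal microscope objectives, 52 mm tall, 0.11 kg, round about its z (yaw means nothing). Origin: centre of its foot, z up. Upward: bevelled threaded stem 20 mm wide to z = 12 mm; straight barrel 30 mm wide to 40 (grip about 32 above the foot, to clear cup and block); a cone to a front 18 mm across. Stands foot down in cup_b at the start.
- objective_c: Second longest of four bare-metal microscope objectives, 60 mm tall, 0.11 kg, round about its z (yaw means nothing). Origin: centre of its foot, z up. Upward: bevelled threaded stem 20 mm wide to z = 12 mm; straight barrel 29 mm wide to 40 (grip about 32 above the foot, to clear cup and block); a nose 22 mm wide, coned to a front 14 mm across. Stands foot down in cup_c at the start.
- objective_d: Longest and slimmest of four bare-metal microscope objectives, 68 mm tall, 0.11 kg, round about its z (yaw means nothing). Origin: centre of its foot, z up. Upward: bevelled threaded stem 20 mm wide to z = 12 mm; straight barrel 27 mm wide to 40 (grip about 32 above the foot, to clear cup and block); a nose 21 mm wide, coned to a tip 9 mm across. Stands foot down in cup_d at the start.
- cup_a: Black rubber cup where objective_a stands at the start; fixed, so it keeps the record of the first order. 45 mm wide, 18 tall, pocket 27 wide and 10 deep, floor 8 above the origin. Four alike, 52 mm apart in a straight row in a steel tray (74x232 mm, rim 11 high). Origin: underside centre, 3 mm above the table; y along the row, to the robot's left within 0.3 rad.
- cup_b: Black rubber cup where objective_b stands at the start; fixed, so it keeps the record of the first order. 45 mm wide, 18 tall, pocket 27 wide and 10 deep, floor 8 above the origin. Four alike, 52 mm apart in a straight row in a steel tray (74x232 mm, rim 11 high). Origin: underside centre, 3 mm above the table; y along the row, to the robot's left within 0.3 rad.
- cup_c: Black rubber cup where objective_c stands at the start; fixed, so it keeps the record of the first order. 45 mm wide, 18 tall, pocket 27 wide and 10 deep, floor 8 above the origin. Four alike, 52 mm apart in a straight row in a steel tray (74x232 mm, rim 11 high). Origin: underside centre, 3 mm above the table; y along the row, to the robot's left within 0.3 rad.
- cup_d: Black rubber cup where objective_d stands at the start; fixed, so it keeps the record of the first order. 45 mm wide, 18 tall, pocket 27 wide and 10 deep, floor 8 above the origin. Four alike, 52 mm apart in a straight row in a steel tray (74x232 mm, rim 11 high). Origin: underside centre, 3 mm above the table; y along the row, to the robot's left within 0.3 rad.
- storage_block: Grey block fixed on the table, 56 mm (x) by 228 (y) by 24 high. Origin: underside centre; y to the robot's left within 0.3 rad, z up. Four alike wells at x = 0, y = 78, 26, -26, -78 mm: 40 mm wide at the top, bevelled to 32, flat floor 10 mm down (14 above the table). A seated objective's foot is on the floor, its barrel 2 mm above the block, 6 mm of play to each side.
- locating_pin: Brass pin, fixed upright on the top of the storage block near one end, 11 mm wide, 20 tall; it marks the end for the first objective. At y = +105 or -105 mm in the block's frame, changing from start to start (a flat dark screw, 3 mm high, is at the other end). Origin: centre of its foot, 24 mm above the table; nearest well centre 27 mm away.
Not all that is in view belongs to the job. Leave any orange or purple look-alike of the objective_a alone.

How it is judged:
By the outcome, as a careful person would: the job done as asked, in the order asked, and still so for the second after the job is handed in, with the robot touching nothing.
It also fails if it takes over 115 s, if anything falls off the work surface, if the arm or the gripper's body presses on something with over 40 N, if the wrist force passes 120 N, or if a joint passes its speed limit or range.

## Working session

There is one attempt and no reset: what is moved stays moved. The work goes in short steps, each a Python script; the robot and the scene stay as the last script left them, time stands still between calls to the robot, and variables do not carry over. Pictures are saved under pics/ and viewed, at most 14 in all, crops included, and the job is handed in when it is done.

```bash
mkdir -p pics; python3 - <<'E'
from cell import r
import cv2,numpy as np
for n in("scene","top"):
    f=r.grab_frame(n); cv2.imwrite(f"pics/{n}0.png",f[:,:,::-1]); c=r.camera_info(n); print(n,np.round(c["intrinsics"],1).tolist(),np.round(c["cam_to_world"],3).tolist())
s=r.get_state();print(s["clock"],s["ee_rot"],s["gripper_width"],r.hold_point_z)
E
```

```text
scene [[459.8, 0.0, 323.1], [0.0, 459.8, 238.9], [0.0, 0.0, 1.0]] [[0.655, -0.502, 0.565, -0.022], [-0.755, -0.45, 0.476, -0.563], [0.015, -0.739, -0.674, 0.64], [0.0, 0.0, 0.0, 1.0]]
top [[578.7, 0.0, 313.9], [0.0, 578.7, 233.7], [0.0, 0.0, 1.0]] [[0.027, -0.986, 0.164, 0.266], [-1.0, -0.027, 0.001, -0.134], [0.003, -0.164, -0.986, 1.301], [0.0, 0.0, 0.0, 1.0]]
0.1 [-6.22243837e-01 -3.07917044e+00  2.20979562e-03] 0.0874511592931273 0.0187
```

View pics/scene0.png

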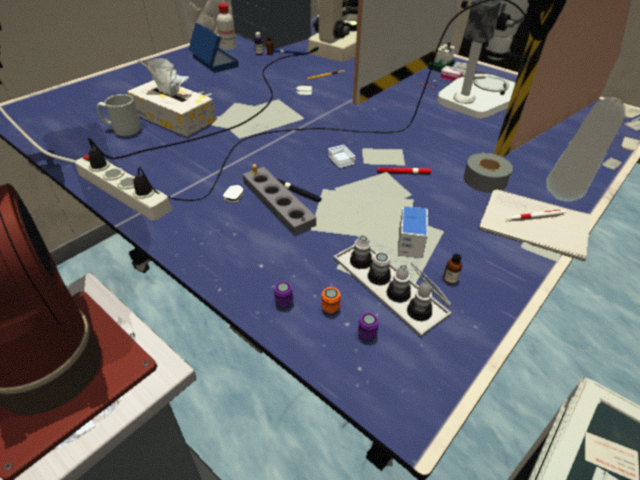

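View pics/top0.png

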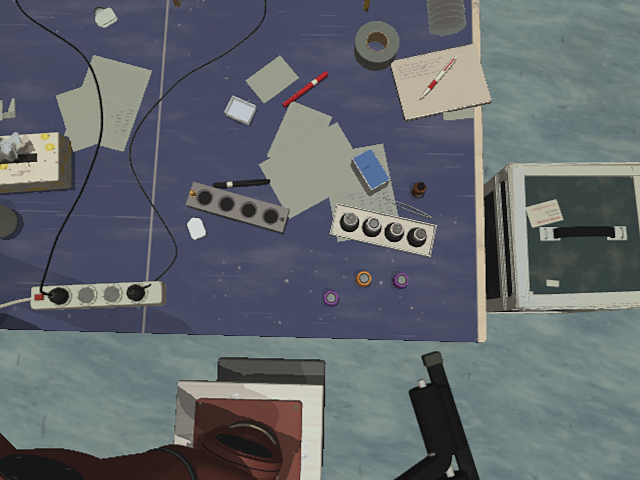

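The row of four bare-metal objectives is at about (350,222), (372,228), (394,234), (416,238) in the top view. The grey block is at (238,207). The look-alikes to leave alone are orange (364,279) and purple (331,298), (401,281). The pin is probably the brass dot at (192,192), at the block's left end. I'll check this in close crops.

```bash
python3 - <<'E'
import cv2,numpy as np
t=cv2.imread("pics/top0.png");s=cv2.imread("pics/scene0.png")
a=cv2.resize(t[140:270,180:440],None,fx=3,fy=3,interpolation=2)
b=cv2.resize(s[150:340,235:460],None,fx=3,fy=3,interpolation=2)
cv2.imwrite("pics/tc.png",a);cv2.imwrite("pics/sc.png",b)
E
```

```text
(no output)
```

View pics/tc.png

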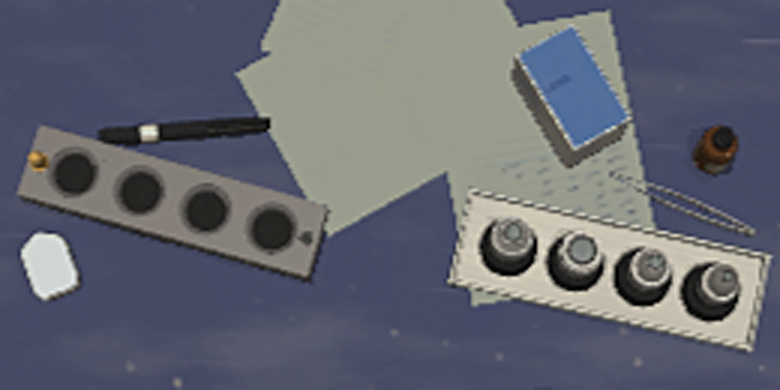

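View pics/sc.png

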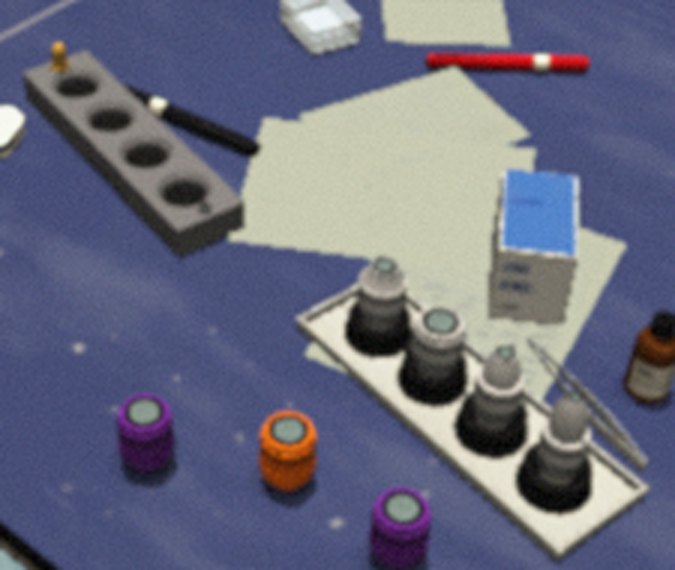

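The crops settle it. The brass pin is at the block's left (+y) end, top crop (37,160), and the dark screw is at the right end (306,237). Left to right, the objectives are b, a (wide front), c, d. So left goes to left, and I next turn these pixels into positions.

```bash
cat > h.py <<'E'
import cv2,numpy as np
from cell import r
def ray(n,p):
    c=r.camera_info(n);M=np.array(c["cam_to_world"]);d=M[:3,:3]@np.linalg.solve(c["intrinsics"],[p[0],p[1],1.]);return M[:3,3],d
def plane(n,p,z):
    o,d=ray(n,p);return o+d*(z-o[2])/d[2]
def tri(pt,ps):
    o1,d1=ray("top",pt);o2,d2=ray("scene",ps)
    k=np.linalg.lstsq(np.c_[d1,-d2],o2-o1,rcond=None)[0];a=o1+k[0]*d1;b=o2+k[1]*d2
    return (a+b)/2,np.linalg.norm(a-b)
tc=lambda u,v:(180+(u-1)/3,140+(v-1)/3)
sc=lambda u,v:(235+(u-1)/3,150+(v-1)/3)
E
python3 - <<'E'
from h import *
np.set_printoptions(precision=4,suppress=True)
im=cv2.imread("pics/top0.png");g=cv2.cvtColor(im,6)[175:240,185:295]
g=cv2.resize(g,None,fx=4,fy=4,interpolation=2)
m=(g<52).astype(np.uint8)
n,_,st,ce=cv2.connectedComponentsWithStats(m)
W=[]
for s,c in zip(st[1:],ce[1:]):
    if s[4]>600: print("dark",s,plane("top",(185+(c[0]-1.5)/4,175+(c[1]-1.5)/4),.02))
for p in[(73,173),(140,192),(207,210),(271,229)]:print("well",plane("top",tc(*p),.02))
for p in[(37,153)]:print("pin",plane("top",tc(*p),.044))
T=[plane("top",tc(*p),.011)[:2] for p in[(472,188),(770,255),(752,350),(450,283)]];print("tray",np.array(T),np.mean(T,0))
for z,a,b in[(.063,(512,232),(385,265)),(.055,(582,248),(441,321)),(.071,(652,263),(505,352)),(.079,(722,277),(572,402))]:
    print("obj",plane("top",tc(*a),z),plane("scene",sc(*b),z),*tri(tc(*a),sc(*b)))
print("box",*tri(tc(572,88),sc(539,212)))
E
```

```text
dark [ 185   15  155   37 3465] [0.5932 0.0158 0.02  ]
dark [ 110   27   60   29 1239] [0.5856 0.0847 0.02  ]
dark [  53   66   54   52 2143] [0.5555 0.1181 0.02  ]
dark [ 141   90   53   53 2154] [0.5424 0.0678 0.02  ]
dark [ 229  116   54   52 2149] [0.5295 0.0175 0.02  ]
dark [ 317  141   53   51 2193] [ 0.5165 -0.0327  0.02  ]
dark [  98  150  210   62 1018] [0.5068 0.0488 0.02  ]
well [0.5558 0.1192 0.02  ]
well [0.5426 0.0679 0.02  ]
well [0.5301 0.0167 0.02  ]
well [ 0.5169 -0.032   0.02  ]
pin [0.5649 0.1421 0.044 ]
tray [[ 0.5546 -0.1828]
 [ 0.509  -0.409 ]
 [ 0.4363 -0.3949]
 [ 0.4809 -0.1677]] [ 0.4952 -0.2886]
obj [ 0.5111 -0.2105  0.063 ] [ 0.5129 -0.2091  0.063 ] [ 0.5107 -0.2105  0.0653] 0.00024482276786667347
obj [ 0.5021 -0.2623  0.055 ] [ 0.5028 -0.2601  0.055 ] [ 0.5013 -0.2616  0.0572] 0.0011854836059150063
obj [ 0.4895 -0.3112  0.071 ] [ 0.4923 -0.3108  0.071 ] [ 0.4896 -0.3114  0.0733] 0.0014533055448837289
obj [ 0.4793 -0.3601  0.079 ] [ 0.4776 -0.3632  0.079 ] [ 0.4804 -0.3613  0.0752] 0.001394707254165508
box [ 0.6203 -0.253   0.0636] 0.00043999827747132335
```

```bash
cat >> h.py <<'E'
from scipy.spatial.transform import Rotation as R
OBJ=np.array([[.5112,-.2112],[.5012,-.2623],[.4902,-.3124],[.4797,-.3625]])
WELL=np.array([[.5562,.1181],[.5432,.0678],[.5302,.0175],[.5172,-.0328]])
def ori(yaw,s): return R.from_euler('z',s*np.pi/2+yaw)*R.from_euler('x',np.pi)
def rv(yaw,s): return ori(yaw,s).as_rotvec()
TY,BY=-.2,-.253
Z=.033-r.hold_point_z   # TCP height above the foot
E
python3 - <<'E'
from h import *
np.set_printoptions(precision=3,suppress=True)
for s in(1,-1):
    for P,y in((OBJ,TY),(WELL,BY)):
        for p in P[[0,3]]:
            for z in(.2,.03):print(s,p,z,r.inverse_kinematics([*p,z],rv(y,s)))
E
```

```text
1 [ 0.511 -0.211] 0.2 [-0.735  0.326  1.275  1.777 -0.326  1.281  0.42 ]
1 [ 0.511 -0.211] 0.03 [-0.311  0.401  0.746  1.936 -0.336  0.932  0.399]
1 [ 0.48  -0.362] 0.2 [-0.224  0.371  1.017  1.658 -0.326  1.297  0.652]
1 [ 0.48  -0.362] 0.03 [-0.193  0.624  1.016  1.824 -0.611  1.046  0.863]
1 [0.556 0.118] 0.2 [-0.813  0.197  0.604  1.724 -0.117  1.257 -0.435]
1 [0.556 0.118] 0.03 [-0.745  0.388  0.549  1.891 -0.249  0.93  -0.332]
1 [ 0.517 -0.033] 0.2 [-0.757  0.076  0.782  1.845 -0.057  1.243 -0.212]
1 [ 0.517 -0.033] 0.03 [-0.706  0.335  0.793  2.02  -0.302  0.905 -0.005]
-1 [ 0.511 -0.211] 0.2 None
-1 [ 0.511 -0.211] 0.03 [-0.619  0.655  1.217  1.946 -0.713  1.062 -2.427]
-1 [ 0.48  -0.362] 0.2 [-0.336  0.474  1.222  1.661 -0.457  1.333 -2.38 ]
-1 [ 0.48  -0.362] 0.03 [-0.292  0.769  1.211  1.827 -0.799  1.138 -2.138]
-1 [0.556 0.118] 0.2 [ 0.604  0.367 -1.094  1.658  0.335  1.323  2.342]
-1 [0.556 0.118] 0.03 [ 0.572  0.615 -1.095  1.826  0.616  1.09   2.136]
-1 [ 0.517 -0.033] 0.2 None
-1 [ 0.517 -0.033] 0.03 [ 0.894  0.494 -1.091  1.947  0.518  1.016  2.454]
```

```bash
cat >> h.py <<'E'
def st(): 
    s=r.get_state(); return s["clock"],np.round(s["ee_pos"],4),np.round(s["contact_force"],1),round(s["gripper_width"],4)
def pick(i):
    p=OBJ[i]; o=rv(TY,1); r.goto([*p,.13],o); r.move_l([*p,.011+Z],o,vel=.08); print("at",st())
    r.command_gripper(.0); print("grip",st())
    r.move_l([*p,.125],o,vel=.08); print("up",st(),r.get_state()["finger_force"])
def place(i):
    p=WELL[i]; o=rv(BY,1); r.goto([*p,.125],o); r.move_l([*p,.014+Z+.010],o,vel=.08); r.hold(.2)
    f0=r.get_state()["contact_force"][2]; z=.014+Z+.010
    while z>.014+Z-.004:
        z-=.001; r.move_l([*p,z],o,vel=.02); f=r.get_state()["contact_force"][2]
        if abs(f-f0)>2.5: break
    print("down",z-.014-Z,f0,f,st())
    r.command_gripper(.056); r.move_l([*p,.13],o,vel=.1); print("off",st())
E
python3 - <<'E'
from h import *
np.set_printoptions(precision=3,suppress=True)
j=np.array(r.get_state()["joint_pos"]); j[1]-=.1; j[2]=0;j[0]=.25; r.movej(j); print(st())
r.command_gripper(.06)
p=OBJ[1]; r.goto([*p,.13],rv(TY,1)); print(r.get_state()["joint_pos"],st())
r.move_l([*p,.07],vel=.1)
for n in("scene","top"): cv2.imwrite(f"pics/{n}1.png",r.grab_frame(n)[:,:,::-1])
a=cv2.imread("pics/top1.png")[180:270,320:450];b=cv2.imread("pics/scene1.png")[200:350,320:470]
cv2.imwrite("pics/c1.png",np.hstack([cv2.resize(a,(520,360)),cv2.resize(b,(280,360))]))
E
```

```text
(3.175, array([ 0.618, -0.197,  0.286]), array([-1.1, -0. ,  0.6]), 0.0871)
[ 0.374  0.231  0.033  1.789 -0.009  1.119  0.21 ] (4.7833, array([ 0.503, -0.262,  0.131]), array([ 1. ,  0.3, -0.3]), 0.0602)
```

View pics/c1.png

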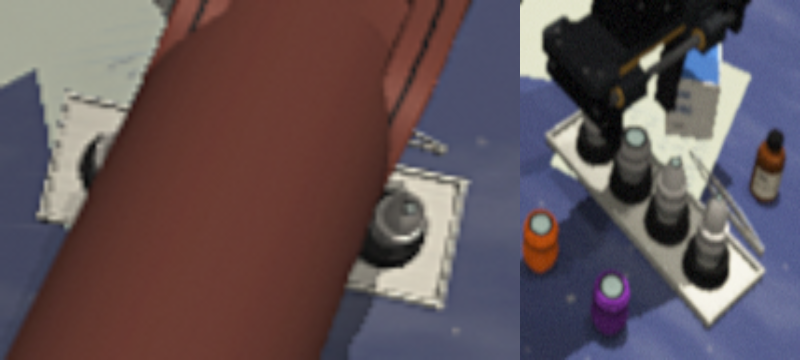

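```bash
python3 - <<'E'
from h import *
c=r.camera_info("scene");M=np.linalg.inv(np.array(c["cam_to_world"]))
print(st())
p=OBJ[1]
for d in(-.037,.037):
    for z in(.07,):
        w=np.array([p[0]+d*np.cos(TY),p[1]+d*np.sin(TY),z,1]);q=np.array(c["intrinsics"])@(M@w)[:3];q=q[:2]/q[2];print(d,q,((q[0]-320)*280/150+520,(q[1]-200)*2.4))
im=cv2.imread("pics/scene1.png")[170:300,310:440];cv2.imwrite("pics/c2.png",cv2.resize(im,(600,600),interpolation=2))
E
```

```text
(5.6333, array([ 0.5018, -0.2625,  0.0709]), array([0.1, 0.5, 0.4]), 0.06)
-0.037 [367.52072624 260.47977739] (np.float64(608.7053556539272), np.float64(145.15146573866622))
0.037 [397.81731578 243.31314699] (np.float64(665.2589894606162), np.float64(103.95155278781864))
```

View pics/c2.png

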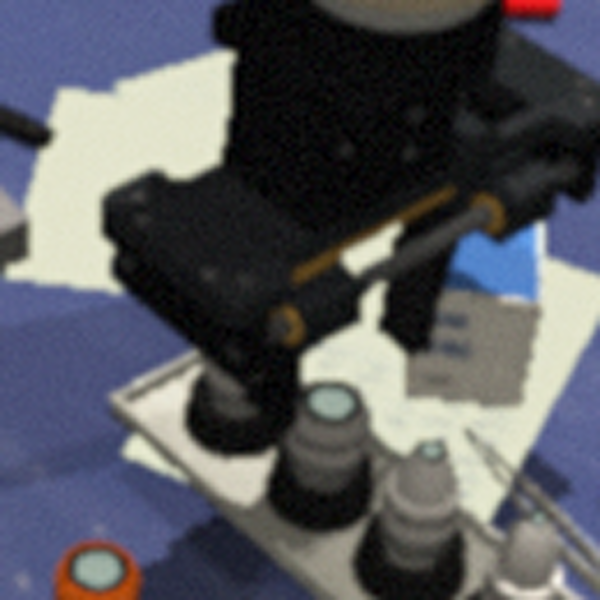

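The crop shows the fingertips at (270,412) and (405,345), as predicted. They straddle objective a's front at (333,403) and sit across the row, so the grasp is aligned. Next I pick and place this one.

```bash
python3 - <<'E'
from h import *
np.set_printoptions(precision=3,suppress=True)
pick(1); place(1)
r.goto([*OBJ[3],.15],rv(TY,1)); print(st())
t=r.grab_frame("top")[:,:,::-1];s=r.grab_frame("scene")[:,:,::-1]
cv2.imwrite("pics/c3.png",np.hstack([cv2.resize(t[170:270,180:310],(400,308),interpolation=2),cv2.resize(s[155:255,235:365],(400,308),interpolation=2)]))
E
```

```text
at (7.4417, array([ 0.502, -0.263,  0.026]), array([-0.3,  0.2, -0.4]), 0.0602)
grip (8.075, array([ 0.501, -0.262,  0.025]), array([-0.3, -0.4,  0. ]), 0.03)
up (9.475, array([ 0.501, -0.262,  0.124]), array([ 0.4, -0.9, -1. ]), 0.0297) 29.98988185543567
down -0.0010000000000000096 -0.47910741391420864 9.677748577422431 (14.9167, array([0.543, 0.068, 0.028]), array([-3.6, -0.9,  9.7]), 0.0302)
off (16.85, array([0.543, 0.068, 0.129]), array([ 0.2,  0.5, -0.8]), 0.0561)
(18.45, array([ 0.481, -0.361,  0.15 ]), array([-0.3,  0.4, -0.5]), 0.0561)
```

View pics/c3.png

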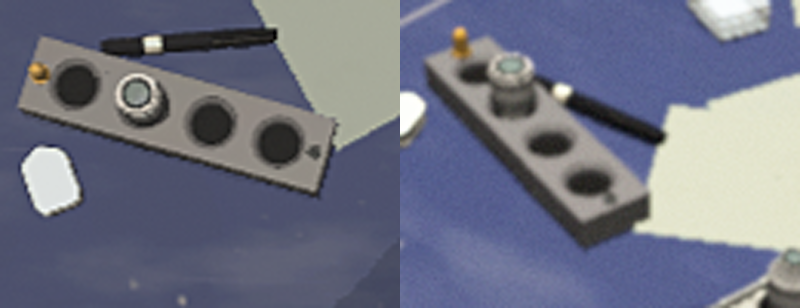

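The view shows the objective upright and centred in the second well, at (140,100) in the left half. Floor contact came within 1 mm of the expected height, so it is seated. Next come the other three.

```bash
python3 - <<'E'
from h import *
np.set_printoptions(precision=3,suppress=True)
for i in(3,2,0): pick(i); place(i)
r.goto([.48,-.36,.2],rv(TY,1)); print(st())
t=r.grab_frame("top")[:,:,::-1];s=r.grab_frame("scene")[:,:,::-1]
cv2.imwrite("pics/c4.png",np.hstack([cv2.resize(t[170:270,180:310],(400,308),interpolation=2),cv2.resize(s[150:250,235:365],(400,308),interpolation=2)]))
E
```

```text
at (20.2583, array([ 0.48 , -0.363,  0.026]), array([-0.2, -0.5, -0.3]), 0.056)
grip (20.9, array([ 0.48 , -0.362,  0.025]), array([ 0.9, -0.1, -0.2]), 0.0253)
up (22.3, array([ 0.479, -0.362,  0.124]), array([-0.5,  0.9, -1.2]), 0.0249) 29.926927846390754
down -0.0010000000000000096 -1.2554545918479694 10.91698232652475 (27.7417, array([ 0.517, -0.033,  0.028]), array([-3.6,  0.5, 10.9]), 0.0252)
off (29.7333, array([ 0.517, -0.033,  0.129]), array([-0.4, -0. ,  0.1]), 0.0558)
at (32.275, array([ 0.491, -0.313,  0.026]), array([-0.8,  0. ,  0.4]), 0.0561)
grip (32.8917, array([ 0.49 , -0.312,  0.025]), array([0.8, 0.4, 0.8]), 0.0268)
up (34.2917, array([ 0.49 , -0.312,  0.124]), array([ 0.2, -0.8, -1.3]), 0.0269) 29.9528492661193
down -0.0010000000000000096 -1.7760886004022876 10.65473358746684 (39.7333, array([0.53 , 0.018, 0.028]), array([-3.1,  0.4, 10.7]), 0.0269)
off (41.7, array([0.53 , 0.018, 0.129]), array([ 0.2, -0.5, -0.7]), 0.0559)
at (44.075, array([ 0.512, -0.211,  0.026]), array([ 0.6, -0. ,  0.2]), 0.0561)
grip (44.675, array([ 0.511, -0.211,  0.025]), array([ 1.1, -0. ,  1.1]), 0.0284)
up (46.075, array([ 0.511, -0.211,  0.124]), array([ 0.7,  0.4, -1.6]), 0.0288) 29.978260598145425
down -0.0010000000000000096 -1.86160154539304 9.426031470613626 (51.5167, array([0.556, 0.118, 0.028]), array([-4.5, -0.7,  9.4]), 0.0282)
off (53.4667, array([0.556, 0.118, 0.129]), array([0.2, 0.4, 0.3]), 0.0562)
(55.25, array([ 0.481, -0.359,  0.2  ]), array([-0.2, -0.2, -0.1]), 0.0558)
```

View pics/c4.png

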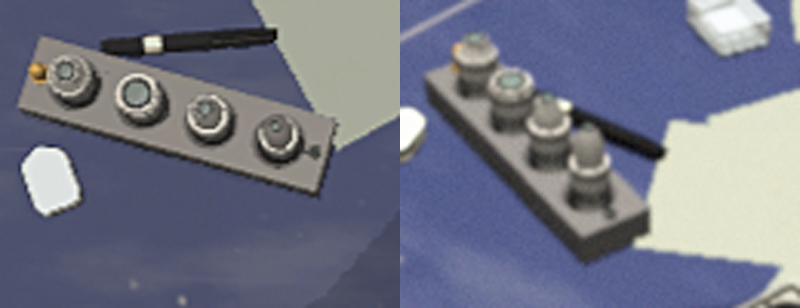

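All four stand upright in the wells in order b, a, c, d from the pin, at about (70,78), (140,98), (208,118) and (278,136). Each met the floor at the same height, and the gripper is clear.

```bash
python3 -c "
from cell import r
print(r.sign_off())"
```

```text
the job is handed in; nothing more can be done
None
```

The job is handed in: all four objectives are upright and seated in the storage block in turret order from the brass pin (b, a, c, d), after about 55 s on the robot's clock, with nothing dropped or tipped.

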